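Shim the rocking corner of a framed mosaic

ROBOT

A 6-joint arm with a two-finger parallel gripper is mounted at the origin on the work surface. World frame = base frame: x ahead of the robot, y to its left, z up, the work surface at z = 0. Lengths are in m, angles in rad, forces in N, time in s.
With the tool pointing down it reaches from about 0.2 to 0.875 m from the base axis. Payload 3.4 kg.
Tool frame: the origin (TCP) lies where the fingers leave the gripper's body, on its centre line; the fingertips stand 97 mm ahead of it and the grasp point (between the pads) lies 78 mm ahead of it; z points along the fingers, y is the direction in which the jaws open and shut (so a half turn about z gives the same grasp; the last joint's range is limited). The gripper opens to 94 mm and grips with 3 to 60 N. Pads are 16 mm wide; open, the fingers measure 119 mm over their backs; the gripper's body (75 mm by 177 mm) begins 78 mm behind the grasp point.
Start: joints at [1.186, 0.276, 1.505, -0, 1.361, -0.121], TCP at [0.15, 0.555, 0.303] pointing down, gripper open.
Joint ranges: [-2.89, 2.89], [-0.75, 2.08], [0.22, 2.7], [-1.18, 4.32], [0.11, 2.71], [-2.7, 2.7]. Speed limits (rad/s): [2.57, 2.57, 3.14, 3.14, 3.14, 3.14].

INTERFACE

Orientations are given as a rotation vector (axis times angle).
In Python, from rig import bot, planner, eyes, order, spotter gives the robot as it stands. Calls block until the motion is done:
- bot.move_to(position, orientation): joint-space move of the TCP to a pose.
- bot.servo_line(position, orientation=None, feed=0.15): straight line of the TCP; orientation=None keeps the orientation; feed is the mean speed in m/s.
- bot.movej(angles): joint-space move.
- bot.open_gripper() and bot.close(grasp_force=None): open the fingers fully, or close them until they stop; grasp_force is the grip in N (None keeps the last).
- bot.hold(seconds).
- planner.ik(position, orientation): joint angles nearest the present ones, or None.
- eyes.camera(name): name is "scene" or "top"; returns a dict with "image" (420x560x3 uint8, blue, green, red), "range_z" (420x560 float32, m along the optical axis (not along the pixel's ray), 0 where there is no reading), "camera_matrix" (3x3 intrinsics, pixels), "position" and "attitude" of the camera in the world. Camera axes: x right, y down, z forward; pixel columns grow to the right and rows downward; lengths in m; the calibration is good to about 2 mm. A picture is of the moment at which its call begins.
A pose or a line that the arm cannot do raises bot.MotionError and nothing moves.
- order.hand_in(): hands the job in, once; it reports no verdict.
Trained networks look in a picture, given as the dict that the camera call returned (one of the last four; its "shot" number tells which), for a name from the list of things; names that differ only in an ending like _2 or _b are one class to them, and where a whole thing is asked for, a point or a joint stands for the part that bears it (a point fixed in the world has none). Each returns a list of dicts, best first, with "p" (0 to 1); they miss things now and then, are a little off and sometimes report something else, mostly with a low value. They report only what shows in the picture. A call takes as long as a camera call.
- spotter.boxes_of(picture, target): "rect" ([left, top, right, bottom] in pixels, round what is visible of it).
- spotter.landmark_of(picture, target): "location" ([column, row] in pixels: a listed point, or the origin of a listed thing).
Readings, each from a call of its own:
- bot.read_time(): time.
- bot.read_joint_positions(): joint angles.
- bot.read_qvel(): joint speeds.
- bot.read_joint_torque(): joint torques, N m.
- bot.read_eef_pos(): TCP position.
- bot.read_orientation(): TCP orientation.
- bot.read_wrist_force(): force on the tool from outside, world axes, zero at the start.
- bot.read_ft_torque(): the same for the moment, N m.
- bot.read_width(): finger opening in m.
Only numpy, scipy, OpenCV 4.12 (cv2) and the standard library are available. Lean on these libraries where they do the work, as an engineer would, in place of code of your own. Each camera call takes 0.05 s, during which the arm holds its last target.

TASK

One corner of the framed mosaic rocks: press down on its corners with the fingertips to find the one that gives. Then push that corner's wedge shim in under the frame until it is just snug and the frame is firm, without jacking the frame up, and press down on that corner once more to see that it no longer gives. Nothing is to be gripped or lifted; leave the other three shims and everything else where they are, do not shift the frame, and finish clear of it all.

Things in the scene. Friction and masses are not known exactly. Their poses are not given: they have to be found in the camera images.
- frame: small square mosaic in a pine frame, 200 x 200 mm, 22 mm thick, about 1.5 kg, loose. It lies level on tile offcuts under its corners: its underside is 10 mm, the top of its pine rails 32 mm above the table. Rails 25 mm wide; the mosaic between them is 2 mm lower. Origin: middle of its underside, x and y parallel to its sides, z up.
- corner_a (a point): the place to press on the frame's corner at its +x, +y: a point on top of the pine rails, 15 mm in from both outer edges. On a firm corner it does not give. The one rocking corner gives 3 to 3.5 mm under 3 to 5 N and comes back up when let go.
- corner_b (a point): the place to press on the frame's corner at its +x, -y: a point on top of the pine rails, 15 mm in from both outer edges. On a firm corner it does not give. The one rocking corner gives 3 to 3.5 mm under 3 to 5 N and comes back up when let go.
- corner_c (a point): the place to press on the frame's corner at its -x, -y: a point on top of the pine rails, 15 mm in from both outer edges. On a firm corner it does not give. The one rocking corner gives 3 to 3.5 mm under 3 to 5 N and comes back up when let go.
- corner_d (a point): the place to press on the frame's corner at its -x, +y: a point on top of the pine rails, 15 mm in from both outer edges. On a firm corner it does not give. The one rocking corner gives 3 to 3.5 mm under 3 to 5 N and comes back up when let go.
- shim_a: corner_a's grey plastic wedge shim, 100 x 30 mm, flat below, 3 mm thick at the tip, 17 mm at the square tail, 30 g, loose. Origin: middle of its underside; x points to the tip. It enters square under the frame's +y side, 55 mm from the outer corner; at the start 14 to 26 mm under, bearing nothing. It slides freely until about 50 mm under; there a 3 N push makes it snug and it stays; over 7 N jacks up or shifts the frame.
- shim_b: corner_b's grey plastic wedge shim, 100 x 30 mm, flat below, 3 mm thick at the tip, 17 mm at the square tail, 30 g, loose. Origin: middle of its underside; x points to the tip. It enters square under the frame's -y side, 55 mm from the outer corner; at the start 14 to 26 mm under, bearing nothing. It slides freely until about 50 mm under; there a 3 N push makes it snug and it stays; over 7 N jacks up or shifts the frame.
- shim_c: corner_c's grey plastic wedge shim, 100 x 30 mm, flat below, 3 mm thick at the tip, 17 mm at the square tail, 30 g, loose. Origin: middle of its underside; x points to the tip. It enters square under the frame's -y side, 55 mm from the outer corner; at the start 14 to 26 mm under, bearing nothing. It slides freely until about 50 mm under; there a 3 N push makes it snug and it stays; over 7 N jacks up or shifts the frame.
- shim_d: corner_d's grey plastic wedge shim, 100 x 30 mm, flat below, 3 mm thick at the tip, 17 mm at the square tail, 30 g, loose. Origin: middle of its underside; x points to the tip. It enters square under the frame's +y side, 55 mm from the outer corner; at the start 14 to 26 mm under, bearing nothing. It slides freely until about 50 mm under; there a 3 N push makes it snug and it stays; over 7 N jacks up or shifts the frame.
- offcut_a: one of the four unglazed tile offcuts, 30 x 30 mm, stuck to the table under the frame's corners (which is under which corner changes), hidden from above. Three are 10 mm thick and carry the frame; one is only 6 mm, so the frame's corner hangs free above it and rocks. Origin: middle of its underside, on the table.
- offcut_b: one of the four unglazed tile offcuts, 30 x 30 mm, stuck to the table under the frame's corners (which is under which corner changes), hidden from above. Three are 10 mm thick and carry the frame; one is only 6 mm, so the frame's corner hangs free above it and rocks. Origin: middle of its underside, on the table.
- offcut_c: one of the four unglazed tile offcuts, 30 x 30 mm, stuck to the table under the frame's corners (which is under which corner changes), hidden from above. Three are 10 mm thick and carry the frame; one is only 6 mm, so the frame's corner hangs free above it and rocks. Origin: middle of its underside, on the table.
- offcut_d: one of the four unglazed tile offcuts, 30 x 30 mm, stuck to the table under the frame's corners (which is under which corner changes), hidden from above. Three are 10 mm thick and carry the frame; one is only 6 mm, so the frame's corner hangs free above it and rocks. Origin: middle of its underside, on the table.
- tile_stack: three small tiles stuck in a stack, 24 x 24 x 18 mm, standing between the two shims on the frame's +y side. Origin: middle of its underside. Leave alone.
- adhesive_pot: little white pot, 26 mm across, 32 mm high, standing between the two shims on the frame's -y side. Origin: middle of its underside. Leave alone.
- nippers: wheeled tile nippers lying flat to the near right of the frame, 200 mm long, 75 mm wide, 25 mm high. Origin at table height by the pivot; x points to the jaws. Leave alone.
- glue_bottle: orange bottle, 54 mm across, 165 mm high, right of the frame. Origin: middle of its underside. Leave alone.
- cup: white cup, 72 mm across, 85 mm high, near left. Origin: middle of its underside. Leave alone.
- glasses: folded safety glasses beyond the frame, 140 mm wide along y, 42 mm high. Origin at table height behind the bridge. Leave alone.
- float: grout float lying left of the frame, 180 x 80 mm, 64 mm high with its round handle. Origin: middle of its underside. Leave alone.

How it is judged:
On the way, in this order (a step that is already met when the one before it is completed fails the run):
1. the rocking corner is pressed down until it gives (contact force between the fingers and frame above 1 N and height (world z) of any of corner_a, corner_b, corner_c, corner_d below 0.0302 m), for 0.05 s.
2. a shim is pushed in until it bears on the frame, with the fingers off the frame (contact force between the fingers and frame below 0.2 N and contact force between any of shim_a, shim_b, shim_c, shim_d and frame above 0.3 N), for 0.2 s.
3. that shim's corner is pressed (3 N or more) and does not give (contact force between the fingers and frame above 3 N and ((contact force between shim_a and frame above 1 N and height (world z) of corner_a above 0.0302 m and horizontal distance between the grasp point and corner_a below 0.05 m) or (contact force between shim_b and frame above 1 N and height (world z) of corner_b above 0.0302 m and horizontal distance between the grasp point and corner_b below 0.05 m) or (contact force between shim_c and frame above 1 N and height (world z) of corner_c above 0.0302 m and horizontal distance between the grasp point and corner_c below 0.05 m) or (contact force between shim_d and frame above 1 N and height (world z) of corner_d above 0.0302 m and horizontal distance between the grasp point and corner_d below 0.05 m))), for 0.05 s.
At the end, for the whole second after the job is handed in: the frame is carried firmly at all four corners: three by their own offcuts (0.1 N or more each), the fourth, over the thin offcut, by that corner's shim (0.3 N or more); the frame is level to 0.01 rad and at rest (((contact force between offcut_a and frame below 0.05 N and contact force between each of offcut_b, offcut_c, offcut_d and frame above 0.1 N and ((horizontal distance between corner_a and offcut_a below 0.06 m and contact force between shim_a and frame above 0.3 N) or (horizontal distance between corner_b and offcut_a below 0.06 m and contact force between shim_b and frame above 0.3 N) or (horizontal distance between corner_c and offcut_a below 0.06 m and contact force between shim_c and frame above 0.3 N) or (horizontal distance between corner_d and offcut_a below 0.06 m and contact force between shim_d and frame above 0.3 N))) or (contact force between offcut_b and frame below 0.05 N and contact force between each of offcut_a, offcut_c, offcut_d and frame above 0.1 N and ((horizontal distance between corner_a and offcut_b below 0.06 m and contact force between shim_a and frame above 0.3 N) or (horizontal distance between corner_b and offcut_b below 0.06 m and contact force between shim_b and frame above 0.3 N) or (horizontal distance between corner_c and offcut_b below 0.06 m and contact force between shim_c and frame above 0.3 N) or (horizontal distance between corner_d and offcut_b below 0.06 m and contact force between shim_d and frame above 0.3 N))) or (contact force between offcut_c and frame below 0.05 N and contact force between each of offcut_a, offcut_b, offcut_d and frame above 0.1 N and ((horizontal distance between corner_a and offcut_c below 0.06 m and contact force between shim_a and frame above 0.3 N) or (horizontal distance between corner_b and offcut_c below 0.06 m and contact force between shim_b and frame above 0.3 N) or (horizontal distance between corner_c and offcut_c below 0.06 m and contact force between shim_c and frame above 0.3 N) or (horizontal distance between corner_d and offcut_c below 0.06 m and contact force between shim_d and frame above 0.3 N))) or (contact force between offcut_d and frame below 0.05 N and contact force between each of offcut_a, offcut_b, offcut_c and frame above 0.1 N and ((horizontal distance between corner_a and offcut_d below 0.06 m and contact force between shim_a and frame above 0.3 N) or (horizontal distance between corner_b and offcut_d below 0.06 m and contact force between shim_b and frame above 0.3 N) or (horizontal distance between corner_c and offcut_d below 0.06 m and contact force between shim_c and frame above 0.3 N) or (horizontal distance between corner_d and offcut_d below 0.06 m and contact force between shim_d and frame above 0.3 N)))) and angle between frame's own z axis and vertical below 0.01 rad and linear speed of frame below 0.005 m/s); the robot touches nothing.
It fails at once if a second shim was pushed more than 8 mm (distance of each of shim_a, shim_b from where it was at the start of the episode above 0.008 m or distance of each of shim_a, shim_c from where it was at the start of the episode above 0.008 m or distance of each of shim_a, shim_d from where it was at the start of the episode above 0.008 m or distance of each of shim_b, shim_c from where it was at the start of the episode above 0.008 m or distance of each of shim_b, shim_d from where it was at the start of the episode above 0.008 m or distance of each of shim_c, shim_d from where it was at the start of the episode above 0.008 m).
It fails at once if a shim was lifted (height (world z) of any of shim_a, shim_b, shim_c, shim_d above 0.01 m).
It fails at once if the frame was lifted or jacked up (height (world z) of frame above 0.016 m).
It fails at once if the frame was shifted more than 15 mm (distance of frame from where it was at the start of the episode above 0.015 m).
It fails at once if another thing on the table was moved more than 20 mm (distance of any of tile_stack, adhesive_pot, nippers, glue_bottle, cup, glasses, float from where it was at the start of the episode above 0.02 m).
It also fails if it takes over 64 s, if anything falls off the work surface, if the arm or the gripper's body presses on something with over 40 N, if the wrist force passes 120 N, or if a joint passes its speed limit or range.

## Working session

There is one attempt and no reset: what is moved stays moved. The work goes in short steps, each a Python script; the robot and the scene stay as the last script left them, time stands still between calls to the robot, and variables do not carry over. Pictures are saved under pics/ and viewed, and the job is handed in when it is done.

```bash
ls; mkdir -p pics; cat > h.py <<'E'
import numpy as np, cv2
from scipy.spatial.transform import Rotation as R
from rig import bot, planner, eyes, order, spotter
def Rm(a):
    a=np.array(a,float)
    if a.shape==(3,3): return a
    return R.from_rotvec(a).as_matrix() if a.size==3 else R.from_quat(a).as_matrix()
def world(pic,u,v,z=None):
    K=np.array(pic["camera_matrix"]); r=Rm(pic["attitude"]); p=np.array(pic["position"])
    d=np.linalg.inv(K)@np.array([u,v,1.0])
    if z is None:
        return p+r@(d*pic["range_z"][int(round(v)),int(round(u))])
    d=r@d; return p+d*(z-p[2])/d[2]
def pix(pic,P):
    K=np.array(pic["camera_matrix"]); r=Rm(pic["attitude"]); p=np.array(pic["position"])
    c=r.T@(np.array(P)-p); c=K@c; return c[:2]/c[2]
E
python3 - <<'E'
from h import *
print(bot.read_time())
for n in("scene","top"):
    p=eyes.camera(n); cv2.imwrite(f"pics/{n}0.png",p["image"]); print(n,p["position"],p["attitude"],p["camera_matrix"])
    np.savez(f"{n}0.npz",**{k:v for k,v in p.items()})
    if n=="top":
      for t in "frame corner_a corner_b corner_c corner_d shim_a tile_stack adhesive_pot nippers glue_bottle".split():
        print(t,[(np.round(d["location"],1),round(d["p"],2)) for d in spotter.landmark_of(p,t)])
E
```

```text
pics
0.0
scene [1.25160846 0.39696647 0.71493035] [-1.19864284 -2.22382101  1.01867858] [[382.06113126   0.         273.08949115]
 [  0.         382.06113126 212.79744389]
 [  0.           0.           1.        ]]
top [ 0.50374959 -0.00311293  1.24244515] [-2.22741132  2.17759037 -0.10016166] [[468.11155348   0.         277.17934804]
 [  0.         468.11155348 208.66070137]
 [  0.           0.           1.        ]]
frame [(array([263.9, 210.2]), 0.9)]
corner_a [(array([230. , 181.4]), 0.91), (array([294. , 175.3]), 0.78), (array([233.9, 243.8]), 0.72), (array([299.9, 238.8]), 0.69)]
corner_b [(array([230. , 181.4]), 0.91), (array([294. , 175.3]), 0.78), (array([233.9, 243.8]), 0.72), (array([299.9, 238.8]), 0.69)]
corner_c [(array([230. , 181.4]), 0.91), (array([294. , 175.3]), 0.78), (array([233.9, 243.8]), 0.72), (array([299.9, 238.8]), 0.69)]
corner_d [(array([230. , 181.4]), 0.91), (array([294. , 175.3]), 0.78), (array([233.9, 243.8]), 0.72), (array([299.9, 238.8]), 0.69)]
shim_a [(array([312.9, 220.6]), 0.75), (array([215.3, 232.6]), 0.67), (array([310.7, 187.7]), 0.64), (array([214.2, 198.1]), 0.61)]
tile_stack [(array([392.9, 275.2]), 0.4), (array([219.5, 214. ]), 0.39)]
adhesive_pot [(array([319.7, 204.9]), 0.56)]
nippers [(array([392.6, 276.4]), 0.86), (array([220.7, 214.2]), 0.16)]
glue_bottle [(array([430.4, 216.2]), 0.59)]
```

```bash
python3 - <<'E'
import cv2
i=cv2.imread("pics/top0.png"); c=cv2.resize(i[130:290,160:370],None,fx=3.8,fy=3.7,interpolation=cv2.INTER_CUBIC); cv2.imwrite("pics/topc.png",c)
E
```

```text
(no output)
```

View pics/topc.png

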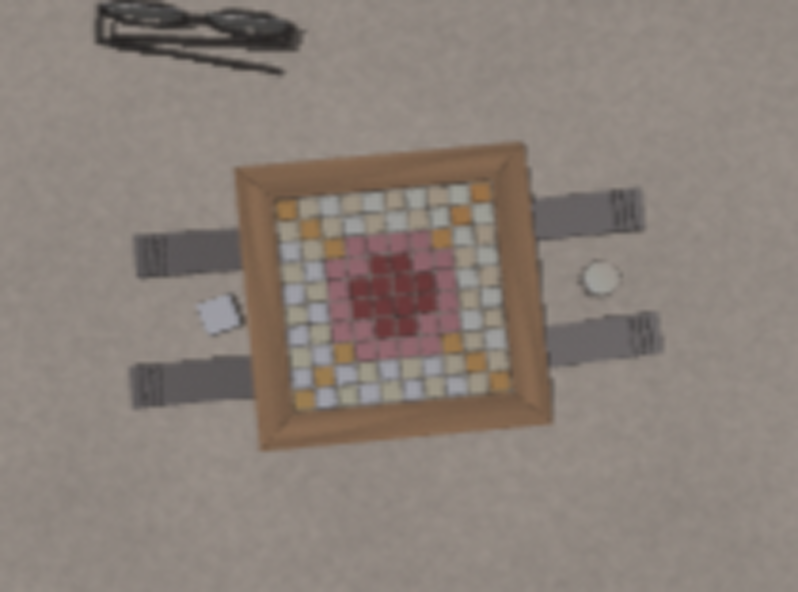

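View pics/scene0.png

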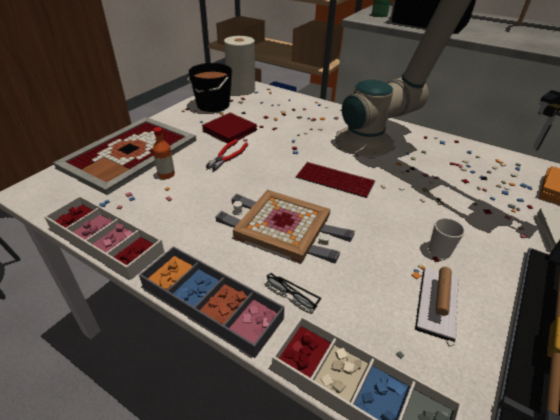

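View pics/top0.png

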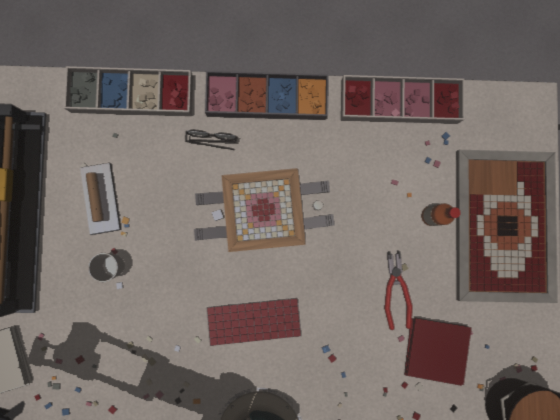

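```bash
python3 - <<'E'
from h import *
p=dict(np.load("top0.npz",allow_pickle=True))
f=lambda u,v:(160+u/3.8-.37,130+v/3.7-.37)
C=np.array([world(p,*f(*c),z=.032)[:2] for c in [(236,168),(524,143),(552,424),(262,450)]])
print(C.round(4),C.mean(0),[np.linalg.norm(C[i]-C[i-1]) for i in range(4)])
print("frame lm",world(p,263.9,210.2,.032))
for n,(u,v) in dict(a=(230,181.4),b=(294,175.3),d=(233.9,243.8),c=(299.9,238.8)).items(): print(n,world(p,u,v,.032).round(4),world(p,u,v).round(4))
d=C[0]+C[3]-C[1]-C[2]; yaw=np.arctan2(d[1],d[0])-np.pi/2; d2=C[0]+C[1]-C[2]-C[3]; print(yaw,np.arctan2(d2[1],d2[0]))
# tails
for n,a,b in(("a",(136,233),(139,278)),("d",(132,365),(134,408)),("b",(642,187),(645,230)),("c",(656,312),(663,352))):
  P=[world(p,*f(*q),z=.017)[:2] for q in(a,b)]; print("tail",n,np.mean(P,0).round(4),np.linalg.norm(P[0]-P[1]))
# depth map heights along frame
for q in [(400,300),(400,160),(600,210),(220,314)]: print(world(p,*f(*q)).round(4))
print(bot.read_orientation(),bot.read_wrist_force(),bot.read_width())
E
```

```text
[[ 0.6647  0.1099]
 [ 0.6875 -0.0867]
 [ 0.4903 -0.1096]
 [ 0.4681  0.0866]] [5.77620758e-01 3.45780214e-05] [np.float64(0.1979660674521201), np.float64(0.1979083202260385), np.float64(0.19849163331124386), np.float64(0.19739795432092966)]
frame lm [ 0.57584866 -0.0016358   0.032     ]
a [0.6486 0.088  0.032 ] [0.6489 0.0882 0.0295]
b [ 0.6688 -0.0779  0.032 ] [ 0.6688 -0.0779  0.0315]
d [0.4875 0.0735 0.032 ] [0.4874 0.0738 0.0271]
c [ 0.504  -0.0964  0.032 ] [ 0.504  -0.0965  0.0299]
0.11403483898353839 0.11650879750416294
tail a [0.6027 0.177 ] 0.031989533879085805
tail d [0.5103 0.177 ] 0.030244350474755276
tail b [ 0.6448 -0.1718] 0.03089234953608221
tail c [ 0.5569 -0.1842] 0.02881204269520295
[ 0.5747 -0.0042  0.0299]
[ 0.6733 -0.0019  0.0314]
[ 0.6434 -0.142   0.013 ]
[0.5626 0.1191 0.0182]
[4.13114694e-01 3.11428229e+00 1.84021887e-04] [ 0.11071091 -0.04176201  0.32110837] 0.09420012779727542
```

```bash
cat >> h.py <<'E'
C0=np.array([0.5775,0.0]); YAW=0.115
ex=np.array([np.cos(YAW),np.sin(YAW)]); ey=np.array([-np.sin(YAW),np.cos(YAW)])
def fw(x,y): return C0+x*ex+y*ey
def ori(s=1):
    X=np.r_[s*ey,0]; Y=np.r_[s*ex,0]; return R.from_matrix(np.c_[X,Y,[0,0,-1]]).as_rotvec()
TIP=0.097
CR=dict(a=(.085,.085),b=(.085,-.085),c=(-.085,-.085),d=(-.085,.085))
def F(): return np.array(bot.read_wrist_force())
def tip(): return np.array(bot.read_eef_pos())-[0,0,TIP]
def press(n,o,zmin=.0295,fmax=5.0,step=.0005,z0=.0345,vfast=.3):
    xy=fw(*CR[n])
    bot.servo_line([*xy,z0+.004+TIP],o,feed=vfast); f0=F(); z=z0+step; log=[]
    while z>zmin+1e-6:
        z-=step; bot.servo_line([*xy,z+TIP],o,feed=.02); f=(F()-f0)[2]; log.append((round(z*1000,2),round(tip()[2]*1000,2),round(f,2)))
        if f>fmax: break
    return log
E
python3 - <<'E'
from h import *
for s in(1,-1):
  print(s,[None if (q:=planner.ik([*fw(*c),.15],ori(s))) is None else np.round(q,2) for c in CR.values()])
s=1 if planner.ik([*fw(*CR['a']),.15],ori(1)) is not None else -1
E
```

```text
1 [array([ 0.04,  0.51,  1.53, -0.  ,  1.1 , -0.08]), array([-0.21,  0.53,  1.49, -0.  ,  1.12, -0.33]), array([-0.32,  0.32,  1.87, -0.  ,  0.96, -0.44]), array([ 0.01,  0.29,  1.91, -0.  ,  0.94, -0.1 ])]
-1 [None, None, None, None]
```

```bash
python3 - <<'E'
from h import *
o=ori(1)
bot.close(10); print(bot.read_time(),bot.read_width())
bot.move_to([*fw(*CR['d']),.06+TIP],o); print(bot.read_time(), tip())
print(press('d',o)); print(bot.read_time())
bot.servo_line([*fw(*CR['d']),.045+TIP],o,feed=.2); print(bot.read_time())
E
```

```text
2.0167 0.00029769413453511724
4.175 [0.48343451 0.07538943 0.06023631]
[(34.5, np.float64(34.79), np.float64(0.08)), (34.0, np.float64(34.12), np.float64(1.03)), (33.5, np.float64(33.51), np.float64(0.22)), (33.0, np.float64(32.97), np.float64(0.25)), (32.5, np.float64(32.49), np.float64(0.47)), (32.0, np.float64(32.45), np.float64(5.34))]
6.025
6.275
```

```bash
python3 - <<'E'
from h import *
o=ori(1)
for n in "abc":
    xy=fw(*CR[n]); bot.servo_line([*xy,.045+TIP],o,feed=.25)
    L=press(n,o,z0=.0335); print(n,L[-8:],bot.read_time())
    if L[-1][1]<30.2: bot.hold(.15); print(F(),tip())
    bot.servo_line([*xy,.045+TIP],o,feed=.2)
    if L[-1][1]<30.6: print("ROCK",n); break
print(bot.read_time())
E
```

```text
a [(33.5, np.float64(33.44), np.float64(0.14)), (33.0, np.float64(33.04), np.float64(-0.03)), (32.5, np.float64(32.54), np.float64(0.07)), (32.0, np.float64(32.53), np.float64(4.18)), (31.5, np.float64(32.46), np.float64(6.77))] 8.7083
b [(33.5, np.float64(33.37), np.float64(0.49)), (33.0, np.float64(33.07), np.float64(1.42)), (32.5, np.float64(32.55), np.float64(0.63)), (32.0, np.float64(32.51), np.float64(3.43)), (31.5, np.float64(32.46), np.float64(6.89))] 11.3917
c [(33.0, np.float64(33.07), np.float64(-0.0)), (32.5, np.float64(32.52), np.float64(0.51)), (32.0, np.float64(32.16), np.float64(2.39)), (31.5, np.float64(31.6), np.float64(3.48)), (31.0, np.float64(31.01), np.float64(2.58)), (30.5, np.float64(30.49), np.float64(2.89)), (30.0, np.float64(30.0), np.float64(2.89)), (29.5, np.float64(29.49), np.float64(2.78))] 15.075
[-1.47747653 -2.08251111  3.88500172] [ 0.50284501 -0.09422151  0.02953033]
ROCK c
15.475
```

```bash
python3 - <<'E'
from h import *
o=ori(1); X=-.0435
def g(y,z,f): bot.servo_line([*fw(X,y),z+TIP],o,feed=f)
def Fa(n=4):
    a=[]
    for _ in range(n): bot.hold(.03); a.append(F())
    return np.mean(a,0)
g(-.215,.05,.3); g(-.215,.007,.15)
p=eyes.camera("top"); cv2.imwrite("pics/t1.png",cv2.resize(p["image"][130:290,200:410],None,fx=3.8,fy=3.7))
p=eyes.camera("scene"); cv2.imwrite("pics/s1.png",cv2.resize(p["image"][150:300,150:370],None,fx=3.6,fy=3.6))
print(tip(),fw(X,-.215),F(),Fa(),bot.read_time())
E
```

```text
[ 0.55936845 -0.2181026   0.00800237] [ 0.55895786 -0.21857136] [0.48372496 0.16917849 0.17322309] [-0.06435978  0.10080642  0.29823955] 16.75
```

View pics/s1.png

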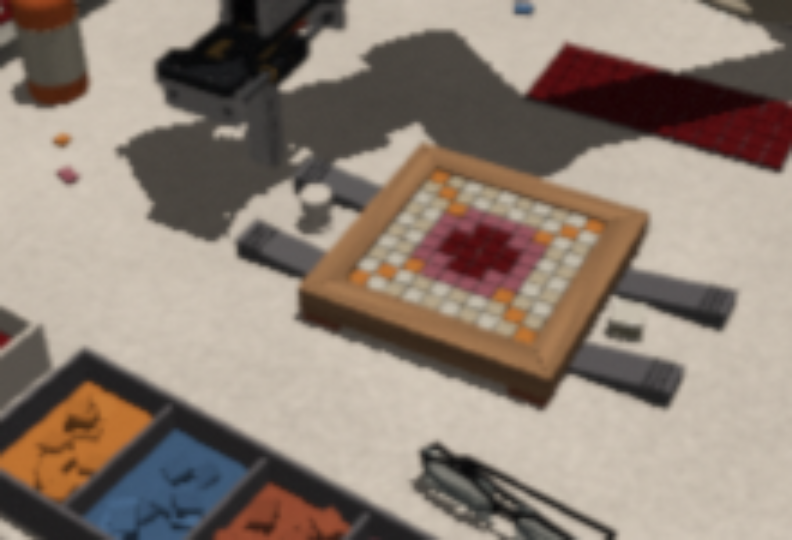

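View pics/t1.png

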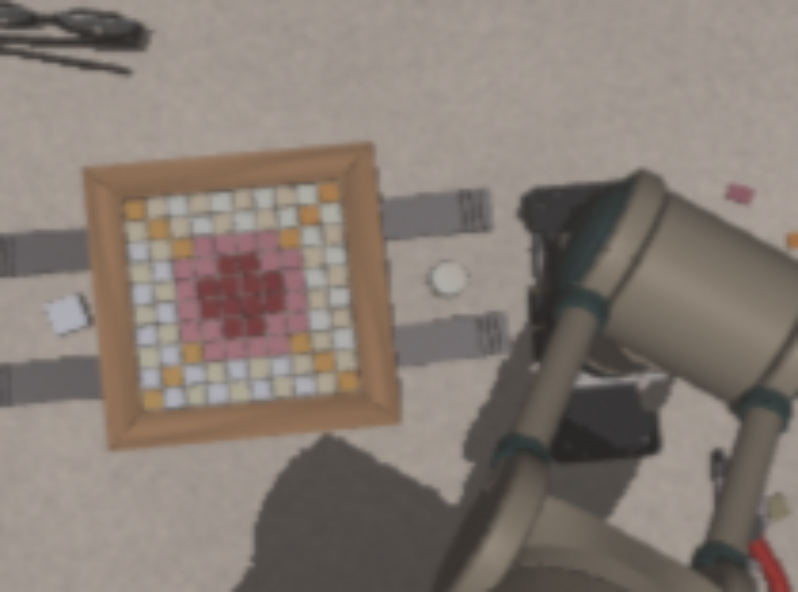

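The closed fingers (scene crop 265,155) are lined up behind shim_c's tail (320,175 there; 505,330 in the top crop). The frame and everything else are undisturbed, so I'll push.

```bash
python3 - <<'E'
from h import *
o=ori(1); X=-.0435
def g(y,z,f): bot.servo_line([*fw(X,y),z+TIP],o,feed=f)
def Fa(n=4):
    a=[]
    for _ in range(n): bot.hold(.03); a.append(F())
    return np.mean(a,0)
f0=Fa(); e=np.r_[ey,0]
def fp(n=4): return -(Fa(n)-f0)@e
y=-.215; log=[]
for y in np.arange(-.212,-.166,.004):
    g(y,.007,.04); f=fp(1); log.append((round(y*1e3,1),round(f,2)))
    if f>2.2 and fp()>2.2: break
print(log,bot.read_time()); log=[]
if f<=2.2:
  for y in np.arange(y+.001,-.145,.001):
    g(y,.007,.02); f=fp(2); log.append((round(y*1e3,1),round((tip()[:2]-C0)@ey*1e3,2),round(f,2)))
    if f>1.2 and (f:=fp(4))>1.2: break
print(log,f,bot.read_time())
E
```

```text
[(np.float64(-212.0), np.float64(-0.18)), (np.float64(-208.0), np.float64(-0.92)), (np.float64(-204.0), np.float64(-0.54)), (np.float64(-200.0), np.float64(-0.65)), (np.float64(-196.0), np.float64(-0.39)), (np.float64(-192.0), np.float64(0.01)), (np.float64(-188.0), np.float64(-1.13)), (np.float64(-184.0), np.float64(0.08)), (np.float64(-180.0), np.float64(-0.61)), (np.float64(-176.0), np.float64(-0.08)), (np.float64(-172.0), np.float64(-0.06)), (np.float64(-168.0), np.float64(0.3))] 20.2833
[(np.float64(-167.0), np.float64(-167.01), np.float64(0.07)), (np.float64(-166.0), np.float64(-165.99), np.float64(-0.78)), (np.float64(-165.0), np.float64(-164.94), np.float64(-0.21)), (np.float64(-164.0), np.float64(-163.97), np.float64(-0.08)), (np.float64(-163.0), np.float64(-162.95), np.float64(0.47)), (np.float64(-162.0), np.float64(-161.94), np.float64(-0.56)), (np.float64(-161.0), np.float64(-160.95), np.float64(-0.08)), (np.float64(-160.0), np.float64(-159.95), np.float64(-0.3)), (np.float64(-159.0), np.float64(-158.95), np.float64(-0.28)), (np.float64(-158.0), np.float64(-157.94), np.float64(-0.2)), (np.float64(-157.0), np.float64(-156.95), np.float64(-0.59)), (np.float64(-156.0), np.float64(-156.36), np.float64(1.41))] 1.9609881129213003 24.2167
```

```bash
python3 - <<'E'
from h import *
o=ori(1); X=-.0435; e=np.r_[ey,0]
def g(y,z,f): bot.servo_line([*fw(X,y),z+TIP],o,feed=f)
def fp(n=6):
    a=[]
    for _ in range(n): bot.hold(.03); a.append(F())
    return -(np.mean(a,0)-[0,0.05,.3])@e
y=-.156; log=[]; f=fp()
log.append((y,round(f,2)))
while f<3.6 and y<-.150:
    y+=.0002; g(y,.007,.01); f=fp(); log.append((round(y*1e3,1),round((tip()[:2]-C0)@ey*1e3,2),round(f,2)))
print([tuple(map(float,l)) for l in log],bot.read_time())
E
```

```text
[(-0.156, 2.85), (-155.8, -156.09, 4.41)] 24.8667
```

```bash
python3 - <<'E'
from h import *
o=ori(1); X=-.0435; e=np.r_[ey,0]
def g(y,z,f): bot.servo_line([*fw(X,y),z+TIP],o,feed=f)
a=[]
for _ in range(8): bot.hold(.03); a.append(F())
print("push",-np.mean(a,0)@e,(tip()[:2]-C0)@ey)
g(-.175,.007,.08); g(-.18,.055,.2)
xy=fw(*CR['c']); bot.servo_line([*xy,.05+TIP],o,feed=.25)
L=press('c',o,z0=.0335,zmin=.031,fmax=5.5); print([tuple(map(float,l)) for l in L])
a=[]
for _ in range(8): bot.hold(.03); a.append(F()[2])
print(np.mean(a),tip()[2],bot.read_time())
bot.servo_line([*xy,.06+TIP],o,feed=.2)
E
```

```text
push 4.943027759544391 -0.15602322985618022
[(33.5, 33.54, -0.58), (33.0, 33.1, 0.74), (32.5, 32.51, -1.08), (32.0, 32.4, 5.26), (31.5, 32.32, 8.53)]
8.171755634682873 0.032308891603354734 28.35
```

```bash
python3 - <<'E'
from h import *
o=ori(1)
for n in "bd":
    xy=fw(*CR[n]); bot.servo_line([*xy,.05+TIP],o,feed=.25)
    L=press(n,o,z0=.0330,zmin=.0316,fmax=3.0); bot.hold(.1)
    print(n,[tuple(map(float,l)) for l in L],tip()[2],F()[2],bot.read_time())
    bot.servo_line([*xy,.06+TIP],o,feed=.2)
bot.servo_line([*fw(-.085,.2),.2+TIP],o,feed=.3)
p=eyes.camera("top"); cv2.imwrite("pics/t2.png",cv2.resize(p["image"][130:290,160:370],None,fx=3.8,fy=3.7))
p=eyes.camera("scene"); cv2.imwrite("pics/s2.png",cv2.resize(p["image"][150:300,150:370],None,fx=3.6,fy=3.6)); print(bot.read_time())
E
```

```text
b [(33.0, 33.24, -0.79), (32.5, 32.56, 0.25), (32.0, 32.49, 2.95), (31.5, 32.46, 6.17)] 0.03248160219619098 6.481829974690774 30.925
d [(33.0, 33.04, -0.6), (32.5, 32.6, 0.04), (32.0, 32.46, 4.52)] 0.03244351171609425 5.863481671235228 33.525
34.6667
```

View pics/t2.png

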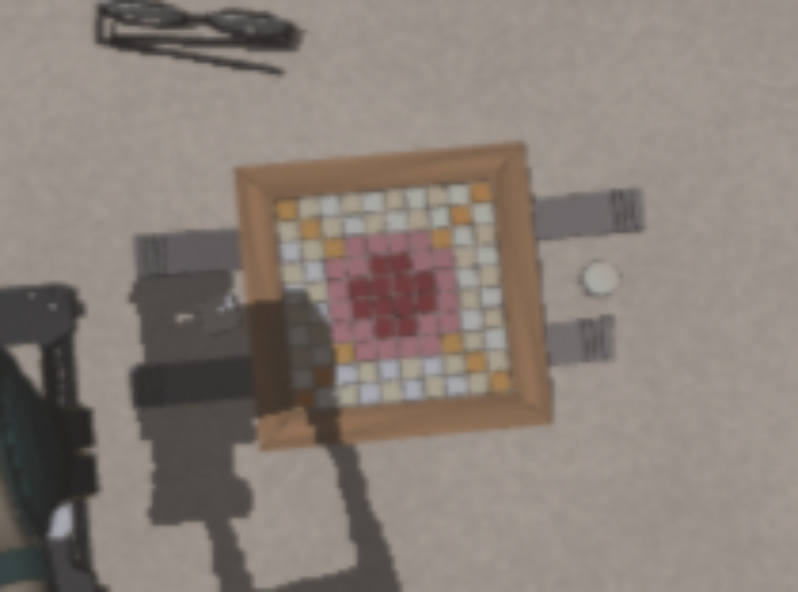

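View pics/s2.png

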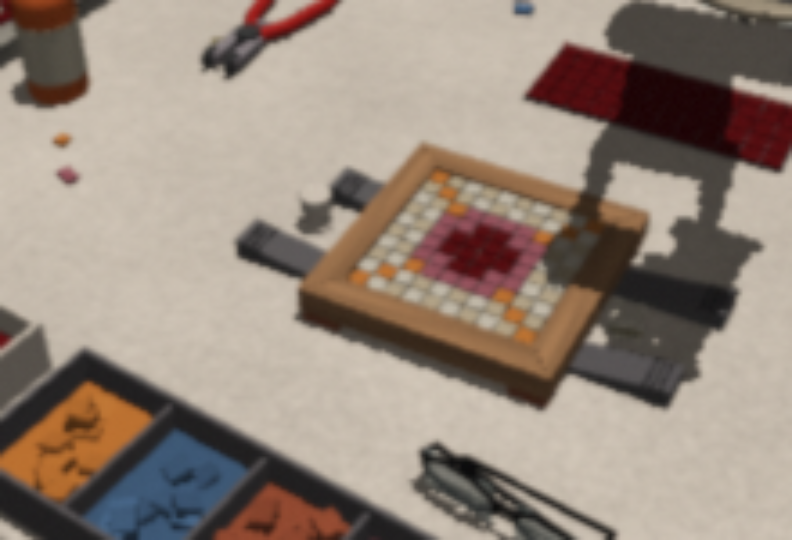

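The pictures show the frame where it started (corners at 236,168 and 552,424 in the top crop). Shim_c is in further (tail now at 612,338) and the other shims and the pot haven't moved. Corners b and d press at the same heights as before, so the frame wasn't jacked up.

```bash
python3 - <<'E'
from h import *
bot.hold(.3); print(tip(),F(),bot.read_time()); order.hand_in()
E
```

```text
[0.47009532 0.18838803 0.19939176] [-0.38753765  0.44874192 -0.41763393] 34.9667
the job is handed in; nothing more can be done
```

Corner_c was the one that rocked. I wedged it firm with shim_c and handed the job in at about 35 s; it reports no verdict.

- **Finding it:** corners a, b and d held at about 5–7 N. Corner_c gave about 3 mm under about 3 N.
- **Shimming it:** shim_c slid freely until about 51–52 mm under, then I pushed it snug. I aimed for 3.6 N; the last average was 4.9 N, under the 7 N jacking limit.
- **Rechecking:** corner_c held at about 8 N, sinking only about 0.2 mm. Corners b and d pressed at the same heights as before, so there is no sign of jacking. I didn't press corner_a again after the push.
- **Last pictures:** the frame, shims a and b, the pot and the glasses were where they started. The arm's shadow fell over shim_d and the tile stack, so those were harder to check. The arm stood clear of everything.

Two things I could not confirm: the load each offcut carries can't be measured directly, and force readings are only good to roughly 1 N.

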